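# Find the full fastener tin

## Robot

A 7-joint arm with a two-finger parallel gripper is mounted at the origin on the work surface. World frame = base frame: x ahead of the robot, y to its left, z up, the work surface at z = 0. Lengths are in mm, angles in rad, forces in N, time in s.
With the tool pointing down it reaches from about 400 to 850 mm from the base axis. Payload 4.4 kg.
Tool frame: the origin (TCP) lies at the very end of the fingers, on their centre line; the grasp point (between the pads) lies 19 mm behind it; z points along the fingers, y is the line along which they close (so a half turn about z gives the same grasp; the last joint's range is limited). The gripper opens to 94 mm and grips with 3 to 60 N. Pads are 16 mm wide; open, the fingers measure 119 mm over their backs; the gripper's body (75 mm by 177 mm) begins 78 mm behind the grasp point.
Start: joints at [1.248, 0.628, 0.038, 1.517, -0.027, 0.996, -0.02], TCP at [165.12, -628.692, 205.478] pointing down, gripper open.
Joint ranges: [-3.06, 3.06], [-0.37, 2.12], [-1.25, 1.32], [0.18, 2.47], [-1.1, 4.24], [0.23, 1.98], [-2.94, 2.94]. Speed limits (rad/s): [2.57, 2.57, 3.14, 3.14, 3.14, 3.14, 3.14].

## Interface

Orientations are given as [roll, pitch, yaw] about the fixed x, y, z axes, in that order (R = Rz(yaw) Ry(pitch) Rx(roll)).
In Python, from bench import bot gives the robot as it stands.
- The arm moves only by the tool send_rows, never from a script. Its argument "series" is a list of rows, each an object with "grip": the opening, from 0 (shut) to 1 (fully open); "xyz": the shift along the tool's x, y, z in m, a list of three; "roll": the turn about the tool's z in degrees. In form: [{"grip": grip, "xyz": [x, y, z], "roll": roll}, ...]. A call has 1 to 12 rows; each row shifts and turns the commanded pose from where the row before left it, along the tool's axes as they then stand; what a row does not reach is not made up. A row lasts 1/8 s, in which the tool goes at most 62.5 mm and 10.7 degrees, less where a joint would pass 70% of its speed; a pose out of reach is approached as far as the arm can. A call is refused whole if a number of a shift passes 0.0625 or a number of a turn 10.7, either way. A call with a gripper value outside its range is refused whole. The fingers move at their own pace and stop on an object; the grip force is fixed at half the most. Time passes only in rows, so rows that do not move let the fingers close. It gives the time, the measured TCP pose, the force, the opening and the grip force at its end, in the units of the state.
- bot.read_state(): the state, without advancing time (a new reading comes with each control period).
- bot.get_image(name): name is "scene" or "top" or "wrist"; returns the picture (480x640x3 uint8, red, green, blue); there is no depth.
- bot.camera_params(name): a dict with "K" (3x3 intrinsics, pixels), "view" (4x4, takes a point from world to camera coordinates). Camera axes: x right, y down, z forward; pixel columns grow to the right and rows downward; lengths in mm; the calibration is good to about 2 mm. A picture is of the moment at which its call begins: read the wrist's pose just before it. camera_params takes no time and is no camera call; for the wrist camera it gives the pose at the moment of the call.
- bot.close_job(): hands the job in; it is judged then, once.
Trained networks look in the newest picture that a camera, given by its name, has taken for a name from the list of things; names that differ only in an ending like _2 or _b are one class to them, and where a whole thing is asked for, a point or a joint stands for the part that bears it (a point fixed in the world has none). Each returns a list of dicts, best first, with "confidence" (0 to 1); they miss things now and then, are a little off and sometimes report something else, mostly with a low value. They report only what shows in the picture. A call takes as long as a camera call.
- bot.spot_in(target, camera): "bbox" ([left, top, right, bottom] in pixels, round what is visible of it).
The state is a dict: "clock": time; "joints": joint angles; "joint_vel": joint speeds; "joint_torque": joint torques, N m; "eef_pos": TCP position; "ee_rot": TCP orientation; "ft_force": force on the tool from outside, world axes, zero at the start; "wrist_torque": the same for the moment, N m; "grip_width": opening from 0.0 (shut) to 1.0 (fully open); "gripper_force": force on a finger pad.
Only numpy, scipy, OpenCV 4.12 (cv2) and the standard library are available. Lean on these libraries where they do the work, as an engineer would, in place of code of your own. Each camera call takes 0.05 s, during which the arm holds its last target. There are 200 camera calls.

## Task

Of the three identical closed tins on the bench one is full and clearly heavier than the other two: heft them to find out which. Lower the two lighter tins, upright and without dropping them, into the two empty cells of the grey tote, one in each; then lift the heavy tin and finish while holding it up still and upright in the gripper, its underside at least 20 cm above the bench. Do not tip any tin over, and leave the tape roll, the white carton and the steel flange where they are.

Things in the scene. Friction and masses are not known exactly. Their poses are not given: they have to be found in the camera images.
- tin_p: closed cylindrical tin of bare metal with a green band round its lower half and a dark disc on its lid, standing upright; 62 mm in diameter, 110 mm tall; origin at the centre of its underside, z up through the lid. The three tins look exactly alike; one, a different one each time, is full and weighs 0.64 to 0.76 kg, the other two are part-used and weigh 0.30 to 0.41 kg each (not necessarily alike). The contents hardly shift (1 mm).
- tin_q: closed cylindrical tin of bare metal with a green band round its lower half and a dark disc on its lid, standing upright; 62 mm in diameter, 110 mm tall; origin at the centre of its underside, z up through the lid. The three tins look exactly alike; one, a different one each time, is full and weighs 0.64 to 0.76 kg, the other two are part-used and weigh 0.30 to 0.41 kg each (not necessarily alike). The contents hardly shift (1 mm).
- tin_r: closed cylindrical tin of bare metal with a green band round its lower half and a dark disc on its lid, standing upright; 62 mm in diameter, 110 mm tall; origin at the centre of its underside, z up through the lid. The three tins look exactly alike; one, a different one each time, is full and weighs 0.64 to 0.76 kg, the other two are part-used and weigh 0.30 to 0.41 kg each (not necessarily alike). The contents hardly shift (1 mm).
- tote: grey plastic tote fixed to the bench, 161 mm (its x) by 300 mm (its y), walls 6 mm thick and 65 mm high; origin at the centre of its underside, z up. Two empty cells lie side by side along its x at its -y end, parted by a 5 mm wall; the rest is filled with cartons that stay below the rim
- cell_near (a point): centre of the floor of the one on the -x side of the two empty square cells in the tote; each cell is 72 x 72 mm inside (so a tin has 5 mm to spare on every side); its floor is 5 mm above the bench and its walls rise 60 mm above this point (to 65 mm above the bench), so a tin standing in it sticks out 45 mm above the walls; axes as the tote's
- cell_far (a point): centre of the floor of the one on the +x side of the two empty square cells in the tote; each cell is 72 x 72 mm inside (so a tin has 5 mm to spare on every side); its floor is 5 mm above the bench and its walls rise 60 mm above this point (to 65 mm above the bench), so a tin standing in it sticks out 45 mm above the walls; axes as the tote's
- tape_roll: orange tape roll lying flat, 96 mm in diameter, 48 mm high; origin at the centre of its underside; a bystander, loose, to be left where it is
- carton: small white carton with a brown tape strip, 80 x 60 mm, 50 mm high; origin at the centre of its underside; a bystander, loose, to be left where it is
- flange: steel hub flange, 72 mm in diameter, 34 mm high; origin at the centre of its underside; a bystander, loose, to be left where it is

How it is judged:
By the outcome, as a careful person would: the job done as asked, in the order asked, and still so for the second after the job is handed in, while the arm keeps its last pose, push and grip.
It also fails if it takes over 72 s, if anything falls off the work surface, if the arm or the gripper's body presses on something with over 40 N, if the wrist force passes 120 N, or if a joint passes its speed limit or range.

## Working session

There is one attempt and no reset: what is moved stays moved. The work goes in short steps, Python scripts to look and compute and a tool call to move; the robot and the scene stay as the last step left them, time stands still between calls to the robot, and variables do not carry over. Pictures are saved under pics/ and viewed, at most 10 in all, crops included, and the job is handed in when it is done.

Besides the shell and the picture viewer there is one more tool, called by a JSON object that holds its "op" and its "data". send_rows: Moves the arm, as the interface text tells. Its arguments: {"type":"object","properties":{"series":{"type":"array","items":{"type":"object","properties":{"grip":{"type":"number"},"xyz":{"type":"array","items":{"type":"number"}},"roll":{"type":"number"}}}}},"required":["series"]}

```bash
mkdir -p pics
python3 - <<'E'
from bench import bot
import cv2,numpy as np
s=bot.read_state();print({k:np.round(v,3).tolist() for k,v in s.items()})
for c in("top","scene"):
    im=bot.get_image(c);cv2.imwrite(f"pics/{c}0.png",im[:,:,::-1])
    p=bot.camera_params(c);print(c,np.round(p["K"],1).tolist(),np.round(p["view"],4).tolist())
    for t in("tin_p","tote","tape_roll","carton","flange"):
        print(t,[(np.round(d["bbox"]).tolist(),round(d["confidence"],2)) for d in bot.spot_in(t,c)])
E
```

```text
{'clock': 0.0, 'joints': [1.248, 0.629, 0.038, 1.518, -0.027, 0.996, -0.02], 'joint_vel': [-0.001, -0.002, 0.0, -0.001, 0.001, -0.0, 0.0], 'joint_torque': [0.002, -54.972, 1.144, -18.663, -0.052, 0.024, 0.0], 'eef_pos': [164.953, -628.031, 204.601], 'ee_rot': [-3.14, 0.0, 0.257], 'ft_force': [1.135, 0.446, -0.988], 'wrist_torque': [0.03, 0.013, -0.022], 'gripper_force': 0.0, 'grip_width': 0.999}
top [[532.2, 0.0, 320.8], [0.0, 532.2, 232.9], [0.0, 0.0, 1.0]] [[0.0035, -1.0, -0.0001, -58.4335], [-0.9951, -0.0034, -0.0989, 583.2446], [0.0989, 0.0005, -0.9951, 895.1912], [0.0, 0.0, 0.0, 1.0]]
tin_p [([366.0, 195.0, 412.0, 235.0], 0.77), ([409.0, 277.0, 462.0, 320.0], 0.66), ([316.0, 289.0, 354.0, 331.0], 0.6)]
tote [([41.0, 194.0, 233.0, 296.0], 0.76)]
tape_roll [([269.0, 151.0, 325.0, 205.0], 0.67)]
carton [([480.0, 215.0, 528.0, 265.0], 0.86)]
flange [([291.0, 224.0, 331.0, 264.0], 0.73)]
scene [[458.6, 0.0, 317.0], [0.0, 458.6, 238.5], [0.0, 0.0, 1.0]] [[-0.7355, 0.6771, -0.0236, 443.8663], [0.3892, 0.3938, -0.8328, -145.0934], [-0.5546, -0.6217, -0.5531, 1219.9159], [0.0, 0.0, 0.0, 1.0]]
tin_p [([330.0, 188.0, 361.0, 246.0], 0.98), ([243.0, 200.0, 278.0, 261.0], 0.69), ([272.0, 171.0, 305.0, 220.0], 0.6)]
tote [([341.0, 255.0, 570.0, 438.0], 0.76)]
tape_roll [([255.0, 264.0, 308.0, 318.0], 0.82)]
carton [([204.0, 185.0, 246.0, 220.0], 0.61)]
flange [([303.0, 251.0, 338.0, 283.0], 0.59)]
```

View pics/top0.png

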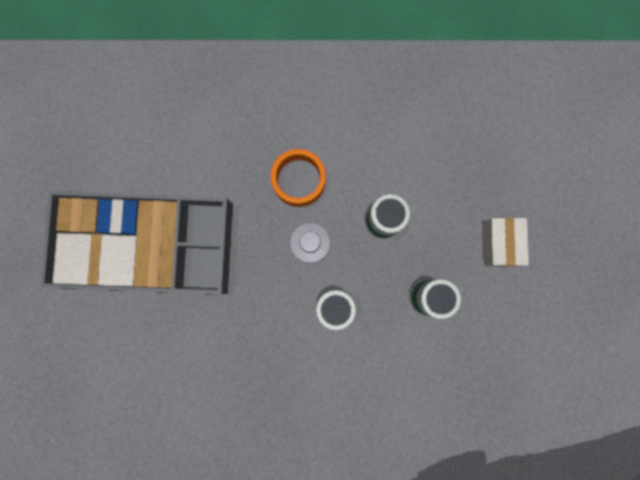

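View pics/scene0.png

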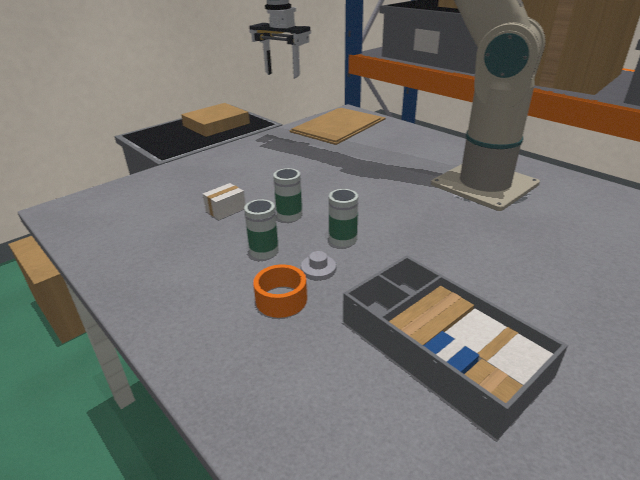

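The top view shows tin lids near (390,215), (440,299) and (336,310), the flange at (310,243), the tape roll at (298,178), and the tote's empty cells around (204,224) and (202,268). Next I'll measure these more closely.

```bash
cat > h.py <<'E'
from bench import bot
import cv2,numpy as np
def ray(uv,z,c="top"):
    p=bot.camera_params(c);K=p["K"];V=np.array(p["view"]);R=V[:3,:3];t=V[:3,3]
    o=-R.T@t;d=R.T@np.linalg.inv(K)@np.array([uv[0],uv[1],1.]);return (o+d*(z-o[2])/d[2])[:2]
def proj(P,c="top"):
    p=bot.camera_params(c);V=np.array(p["view"]);q=V[:3,:3]@np.array(P,float)+V[:3,3];q=np.array(p["K"])@q;return q[:2]/q[2]
E
python3 - <<'E'
from h import *
im=cv2.imread("pics/top0.png");g=cv2.cvtColor(im,cv2.COLOR_BGR2GRAY)
for c in((390,215),(440,299),(336,310)):
    x,y=c;w=g[y-17:y+18,x-17:x+18];m=(w<95).astype(np.uint8)
    n,l,st,ce=cv2.connectedComponentsWithStats(m)
    k=l[17,17];u=ce[k]+[x-17,y-17];print(c,u,st[k].tolist(),ray(u,110).round(1))
for n,b,z in(("tape",(269,151,325,205),48),("carton",(491,218,528,265),50),("flange",(291,224,331,264),17)):
    print(n,ray(((b[0]+b[2])/2,(b[1]+b[3])/2),z).round(1))
cv2.imwrite("pics/tote.png",cv2.resize(im[185:305,165:245],None,fx=5,fy=5,interpolation=cv2.INTER_CUBIC))
E
```

```text
(390, 215) [390.2109777  212.84048027] [4, 2, 27, 27, 583] [ 607.7 -166.6]
(440, 299) [440.90311987 298.727422  ] [5, 3, 27, 28, 609] [ 472.5 -244.6]
(336, 310) [335.54833333 309.75833333] [3, 3, 28, 28, 600] [454.8 -79.8]
tape [676.1 -15.1]
carton [ 567.7 -376. ]
flange [564.9 -39.2]
```

View pics/tote.png

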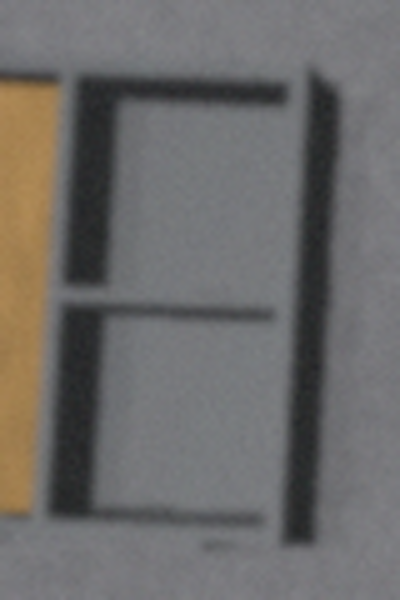

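Run:
```python
from h import *
f=lambda zx,zy,z=65:ray(((zx+.5)/5-.5+165,(zy+.5)/5-.5+185),z)
A=f(312,68);B=f(284,545);print("outer corners",A,B,np.linalg.norm(A-B))
C=f(79,78);D=f(49,518);print("wall/cell edge",C,D,np.linalg.norm(C-D))
for n in((290,86),(268,518),(66,288),(277,300)):print(n,f(*n).round(1))
ux=(A-B)/np.linalg.norm(A-B);v2=(C-D)/np.linalg.norm(C-D);print(np.degrees(np.arctan2(ux[1],ux[0])),np.degrees(np.arctan2(v2[1],v2[0])))
# model fit: tote pts
from scipy.optimize import least_squares
mod=np.array([[80.5,-150],[-80.5,-150],[74.5,-72],[-74.5,-72]],float)
obs=np.array([A,B,C,D])
def T(p,m):c,s=np.cos(p[2]),np.sin(p[2]);return m@np.array([[c,s],[-s,c]])+p[:2]
r=least_squares(lambda p:(T(p,mod)-obs).ravel(),[560,150,0]);print(r.x,r.fun.round(1))
cells=T(r.x,np.array([[-38.5,-108],[38.5,-108]]));print(cells)
im=cv2.imread("pics/top0.png");big=cv2.resize(im[185:305,165:245],None,fx=5,fy=5,interpolation=cv2.INTER_CUBIC)
def dr(pts,z,col):
    q=np.array([((proj([*x,z])-[165,185]+.5)*5-.5) for x in T(r.x,np.array(pts,float))]);cv2.polylines(big,[q.round().astype(int)],True,col,1)
dr([[80.5,-150],[-80.5,-150],[-80.5,-66],[80.5,-66]],65,(0,0,255))
for s in(-38.5,38.5):
    sq=[[s+36,-144],[s-36,-144],[s-36,-72],[s+36,-72]];dr(sq,65,(0,255,0));dr(sq,5,(255,255,0))
cv2.imwrite("pics/tote2.png",big)
```

```text
outer corners [637.79355424 101.33147607] [478.60260213 107.24283799] 159.30066991206115
wall/cell edge [634.12947451 179.47893963] [487.19349179 185.04378591] 147.0413225283118
(290, 86) [631.7 108.6]
(268, 518) [487.4 112.7]
(66, 288) [563.4 181.7]
(277, 300) [559.6 111.4]
-2.126631794210244 -2.1689030072098316
[ 5.63453715e+02  2.54201299e+02 -3.62596040e-02] [ 0.7  0.1 -1.  -0.   1.2  0.1 -0.8 -0.1]
[[521.06384198 147.66797685]
 [598.01322931 144.8765991 ]]
```

View pics/tote2.png

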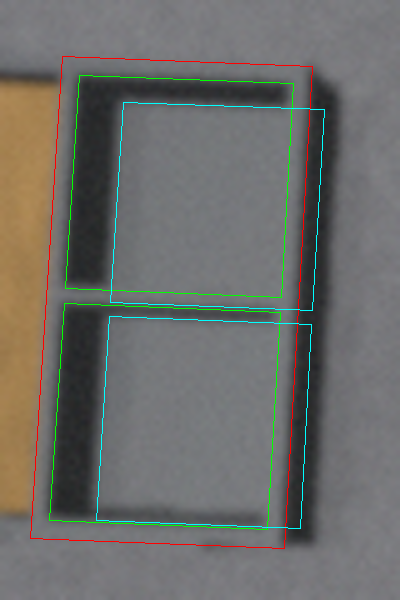

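The tote overlay fits within about 1 mm. I'll turn the fingers to the tote's yaw and go over the tin at (472,-245).

{"op": "send_rows", "data": {"series": [{"grip":1,"xyz":[0,0,0],"roll":10.6},{"grip":1,"xyz":[0,0,0],"roll":6.2},{"grip":1,"xyz":[0.0367,-0.0493,0],"roll":0},{"grip":1,"xyz":[0.0367,-0.0493,0],"roll":0},{"grip":1,"xyz":[0.0367,-0.0493,0],"roll":0},{"grip":1,"xyz":[0.0367,-0.0493,0],"roll":0},{"grip":1,"xyz":[0.0367,-0.0493,0],"roll":0},{"grip":1,"xyz":[0.0367,-0.0493,0],"roll":0},{"grip":1,"xyz":[0.0367,-0.0493,0],"roll":0},{"grip":1,"xyz":[0.0367,-0.0493,0],"roll":0},{"grip":1,"xyz":[0,0,0],"roll":0},{"grip":1,"xyz":[0,0,0],"roll":0}]}}

```text
clock: 2.1
eef_pos: [472.6, -245.7, 205.5]
ee_rot: [3.141, 0.0, -0.036]
ft_force: [-0.6, 0.4, 0.3]
grip_width: 0.999
gripper_force: 0.0
```

```bash
cat >> h.py <<'E'
def look(n):
    s=bot.read_state();im=bot.get_image("wrist");cv2.imwrite(f"pics/{n}.png",im[:,:,::-1]);return s,im
def d(x,y,z):
    s=bot.read_state();p=np.array(s["eef_pos"]);w=s["ee_rot"][2];dx,dy,dz=np.array([x,y,z])-p;c,q=np.cos(w),np.sin(w)
    print("pos",p.round(1),"rpy",np.round(s["ee_rot"],3),"F",np.round(s["ft_force"],2),"grip",round(s["grip_width"],3),round(s["gripper_force"],1),"t",s["clock"])
    print("tool shift",np.round([c*dx+q*dy,q*dx-c*dy,-dz],1))
E
python3 - <<'E'
from h import *
d(472.5,-244.6,68)
s,im=look("w1")
print(bot.spot_in("tin_p","wrist"))
for P in((472.5,-244.6,110),(607.7,-166.6,110),(454.8,-79.8,110)):print(P,proj(P,"wrist"))
E
```

```text
pos [ 472.6 -245.7  205.5] rpy [ 3.141  0.    -0.036] F [-0.56  0.43  0.3 ] grip 0.999 0.0 t 2.1
tool shift [-1.000e-01 -1.100e+00  1.375e+02]
[{'bbox': [67.6, 210.6, 193.3, 309.2], 'confidence': 0.87}, {'bbox': [144.0, 0.0, 267.5, 107.8], 'confidence': 0.68}, {'bbox': [278.9, 190.2, 357.9, 278.1], 'confidence': 0.59}]
(472.5, -244.6, 110) [314.61530421 242.75560573]
(607.7, -166.6, 110) [188.75983332  51.16834282]
(454.8, -79.8, 110) [102.1264027  273.07947247]
```

View pics/w1.png

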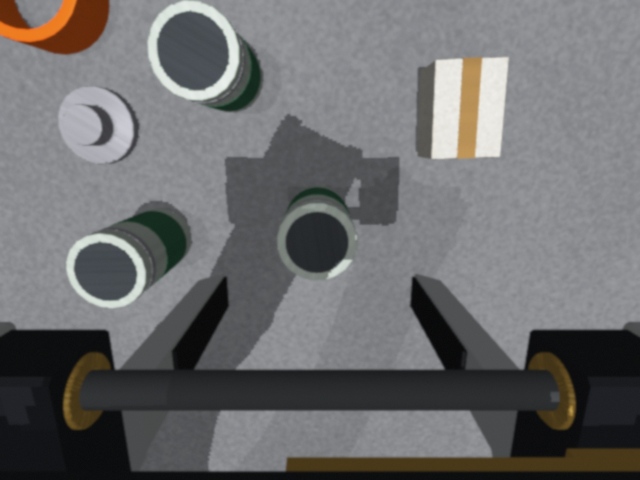

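The wrist view has the tin's lid between the fingers at (317,242), with the others at (194,50) and (108,270). That is a few pixels off the prediction, so I'll compare the calibrations.

Run:
```python
from h import *
im=cv2.imread("pics/w1.png");g=cv2.cvtColor(im,cv2.COLOR_BGR2GRAY)
print("TCP px",proj(bot.read_state()["eef_pos"],"wrist"), "K",bot.camera_params("wrist")["K"][0])
for c in((317,242),(194,50),(108,270)):
    m=((g<105)).astype(np.uint8);m=cv2.morphologyEx(m,cv2.MORPH_OPEN,np.ones((5,5)))
    n,l,st,ce=cv2.connectedComponentsWithStats(m);k=l[c[1],c[0]]
    print(c,ce[k],st[k].tolist(),ray(ce[k],110,"wrist").round(1))
# scene camera lids
sc=cv2.imread("pics/scene0.png");gs=cv2.cvtColor(sc,cv2.COLOR_BGR2GRAY)
for P in((472.5,-244.6,110),(607.7,-166.6,110),(454.8,-79.8,110)):
    q=proj(P,"scene");x,y=q.round().astype(int);w=(gs[y-9:y+10,x-14:x+15]<100).astype(np.uint8)
    n,l,st,ce=cv2.connectedComponentsWithStats(w);k=l[9,14];u=ce[k]+[x-14,y-9];print("scene",q.round(1),u.round(1),st[k].tolist(),ray(u,110,"scene").round(1))
```

```text
TCP px [317.28174862 293.15682145] K [374.62563091   0.         319.01607156]
(317, 242) [316.38486522 241.87788243] [285, 212, 64, 61, 3079] [ 473.1 -246. ]
(194, 50) [192.4894636   50.19109195] [158, 12, 70, 77, 4176] [ 608.2 -169.2]
(108, 270) [105.00149031 271.10543964] [75, 243, 61, 57, 2684] [456.3 -82.3]
scene [285.6 173.3] [286.4 173.3] [5, 5, 20, 9, 141] [ 471.2 -243.3]
scene [258.3 205.9] [258.9 206. ] [4, 4, 23, 11, 206] [ 607.1 -165.3]
scene [342.3 194.8] [343.2 194.9] [5, 4, 22, 11, 190] [453.9 -78. ]
```

The cameras agree in x to about 1 mm. The grasp centres the tin in y, so I'll go down, grip and heft.

{"op": "send_rows", "data": {"series": [{"grip":1,"xyz":[0,-0.0005,0.05],"roll":0},{"grip":1,"xyz":[0,0,0.05],"roll":0},{"grip":1,"xyz":[0,0,0.0375],"roll":0},{"grip":1,"xyz":[0,0,0],"roll":0},{"grip":0.5,"xyz":[0,0,0],"roll":0},{"grip":0.5,"xyz":[0,0,0],"roll":0},{"grip":0.5,"xyz":[0,0,0],"roll":0},{"grip":0.5,"xyz":[0,0,0],"roll":0}]}}

```text
clock: 3.2
eef_pos: [473.6, -244.4, 69.0]
ee_rot: [-3.142, -0.001, -0.036]
ft_force: [-0.7, 2.4, 6.4]
grip_width: 0.658
gripper_force: 30.0
```

{"op": "send_rows", "data": {"series": [{"grip":0.5,"xyz":[0,0,-0.01],"roll":0},{"grip":0.5,"xyz":[0,0,-0.03],"roll":0},{"grip":0.5,"xyz":[0,0,-0.03],"roll":0},{"grip":0.5,"xyz":[0,0,-0.02],"roll":0},{"grip":0.5,"xyz":[0,0,0],"roll":0},{"grip":0.5,"xyz":[0,0,0],"roll":0},{"grip":0.5,"xyz":[0,0,0],"roll":0},{"grip":0.5,"xyz":[0,0,0],"roll":0}]}}

```text
clock: 4.2
eef_pos: [472.4, -244.5, 157.1]
ee_rot: [-3.141, 0.002, -0.036]
ft_force: [-0.5, -0.1, -7.5]
grip_width: 0.656
gripper_force: 30.0
```

Run:
```python
from h import *
d(521,147.7,180)
s,im=look("w2"); F=[]
for i in range(3): bot.get_image("top");F.append(bot.read_state()["ft_force"][2])
print(F, bot.read_state()["joint_torque"])
```

```text
pos [ 472.4 -244.5  157.1] rpy [-3.141e+00  2.000e-03 -3.600e-02] F [-0.48 -0.05 -7.55] grip 0.656 30.0 t 4.2
tool shift [  34.3 -393.7  -22.9]
[np.float64(-7.551315935502031), np.float64(-8.561095669043397), np.float64(-6.881159576935849)] [ 5.94994090e-04 -4.93436837e+01  1.74481474e+00 -1.65443265e+01
 -1.96371000e-02 -3.88290966e-02  1.33008471e-04]
```

It hefts at about 7.6 N (0.76 kg), so this looks like the full one. I'll set it back down and try the next.

{"op": "send_rows", "data": {"series": [{"grip":0.5,"xyz":[0,0,0.03],"roll":0},{"grip":0.5,"xyz":[0,0,0.03],"roll":0},{"grip":0.5,"xyz":[0,0,0.02],"roll":0},{"grip":0.5,"xyz":[0,0,0.006],"roll":0},{"grip":0.5,"xyz":[0,0,0.003],"roll":0},{"grip":0.5,"xyz":[0,0,0.0005],"roll":0},{"grip":0.5,"xyz":[0,0,0],"roll":0}]}}

```text
clock: 5.28
eef_pos: [473.4, -245.0, 69.2]
ee_rot: [3.141, -0.001, -0.036]
ft_force: [0.4, 0.3, -7.1]
grip_width: 0.654
gripper_force: 30.0
```

{"op": "send_rows", "data": {"series": [{"grip":0.5,"xyz":[0,0,0.0015],"roll":0},{"grip":0.5,"xyz":[0,0,0],"roll":0}]}}

```text
clock: 5.52
eef_pos: [473.6, -245.0, 68.9]
ee_rot: [3.141, -0.002, -0.036]
ft_force: [-1.3, 1.4, 7.1]
grip_width: 0.659
gripper_force: 30.0
```

On the bench. Releasing it and moving to the tin at (455,-80).

{"op": "send_rows", "data": {"series": [{"grip":1,"xyz":[0,0,-0.001],"roll":0},{"grip":1,"xyz":[0,0,0],"roll":0},{"grip":1,"xyz":[0,0,0],"roll":0},{"grip":1,"xyz":[0,0,-0.03],"roll":0},{"grip":1,"xyz":[0,0,-0.05],"roll":0},{"grip":1,"xyz":[-0.0058,-0.041,-0.009],"roll":0},{"grip":1,"xyz":[-0.0058,-0.041,0],"roll":0},{"grip":1,"xyz":[-0.0058,-0.041,0],"roll":0},{"grip":1,"xyz":[-0.0058,-0.041,0],"roll":0},{"grip":1,"xyz":[0,0,0],"roll":0},{"grip":1,"xyz":[0,0,0],"roll":0}]}}

```text
clock: 6.9
eef_pos: [456.0, -80.7, 157.1]
ee_rot: [3.141, -0.001, -0.037]
ft_force: [-0.1, -1.0, 0.2]
grip_width: 1.003
gripper_force: 0.0
```

Run:
```python
from h import *
d(455.3,-80.5,68); bot.get_image("top")
print(bot.spot_in("tin_p","top"))
```

```text
pos [456.  -80.7 157.1] rpy [ 3.141e+00 -1.000e-03 -3.700e-02] F [-0.08 -0.99  0.19] grip 1.003 0.0 t 6.9
tool shift [-0.8 -0.2 89.1]
[{'bbox': [363.6, 198.4, 410.5, 237.4], 'confidence': 0.66}, {'bbox': [413.1, 277.6, 463.6, 318.2], 'confidence': 0.58}, {'bbox': [288.8, 222.2, 331.2, 264.2], 'confidence': 0.5}]
```

{"op": "send_rows", "data": {"series": [{"grip":1,"xyz":[0,0,0.045],"roll":0},{"grip":1,"xyz":[0,0,0.044],"roll":0},{"grip":1,"xyz":[0,0,0],"roll":0},{"grip":0.5,"xyz":[0,0,0],"roll":0},{"grip":0.5,"xyz":[0,0,0],"roll":0},{"grip":0.5,"xyz":[0,0,0],"roll":0},{"grip":0.5,"xyz":[0,0,0],"roll":0},{"grip":0.5,"xyz":[0,0,-0.02],"roll":0},{"grip":0.5,"xyz":[0,0,-0.03],"roll":0},{"grip":0.5,"xyz":[0,0,-0.03],"roll":0},{"grip":0.5,"xyz":[0,0,0],"roll":0},{"grip":0.5,"xyz":[0,0,0],"roll":0}]}}

```text
clock: 8.5
eef_pos: [454.8, -79.8, 147.2]
ee_rot: [-3.141, 0.002, -0.036]
ft_force: [1.2, -0.6, -4.2]
grip_width: 0.663
gripper_force: 30.0
```

Run:
```python
from h import *
d(521,147.7,180); F=[]
for i in range(4): bot.get_image("top");F.append(bot.read_state()["ft_force"][2])
print(F)
```

```text
pos [454.8 -79.8 147.2] rpy [-3.141e+00  2.000e-03 -3.600e-02] F [ 1.22 -0.55 -4.16] grip 0.663 30.0 t 8.5
tool shift [  57.9 -229.7  -32.8]
[np.float64(-4.964195260483246), np.float64(-3.663772103992871), np.float64(-3.275080143429553), np.float64(-4.107199242090632)]
```

It's light (about 4 N). I'll carry it over the near cell.

{"op": "send_rows", "data": {"series": [{"grip":0.5,"xyz":[0,0,-0.02],"roll":0},{"grip":0.5,"xyz":[0.005,-0.02,-0.013],"roll":0},{"grip":0.5,"xyz":[0.01,-0.04,0],"roll":0},{"grip":0.5,"xyz":[0.0125,-0.05,0],"roll":0},{"grip":0.5,"xyz":[0.0125,-0.05,0],"roll":0},{"grip":0.5,"xyz":[0.01,-0.04,0],"roll":0},{"grip":0.5,"xyz":[0.0079,-0.0297,0],"roll":0},{"grip":0.5,"xyz":[0,0,0],"roll":0},{"grip":0.5,"xyz":[0,0,0],"roll":0}]}}

```text
clock: 9.82
eef_pos: [521.1, 146.3, 180.1]
ee_rot: [3.14, 0.002, -0.037]
ft_force: [-0.6, -0.5, -3.7]
grip_width: 0.65
gripper_force: 30.0
```

Run:
```python
from h import *
d(521,147.7,73)
s,im=look("w3")
b=cv2.imread("pics/w3.png")
o=np.array([563.45,254.2]);a=-.03626;R=np.array([[np.cos(a),-np.sin(a)],[np.sin(a),np.cos(a)]])
for sx in(-38.5,38.5):
    sq=[[sx+36,-144],[sx-36,-144],[sx-36,-72],[sx+36,-72]]
    q=np.array([proj([*(o+R@np.array(p)),65],"wrist") for p in sq]).round().astype(int);cv2.polylines(b,[q],True,(0,255,0),1)
p=s["eef_pos"]
th=np.linspace(0,6.28,40)
for z,c in((p[2]-68+110,(0,0,255)),(p[2]-68,(255,0,255))):
    q=np.array([proj([p[0]+31*np.cos(t),p[1]+31*np.sin(t),z],"wrist") for t in th]).round().astype(int);cv2.polylines(b,[q],True,c,1)
cv2.imwrite("pics/w3o.png",b)
```

```text
pos [521.1 146.3 180.1] rpy [ 3.14e+00  2.00e-03 -3.70e-02] F [-0.56 -0.52 -3.69] grip 0.65 30.0 t 9.825
tool shift [ -0.2  -1.4 107.1]
```

View pics/w3o.png

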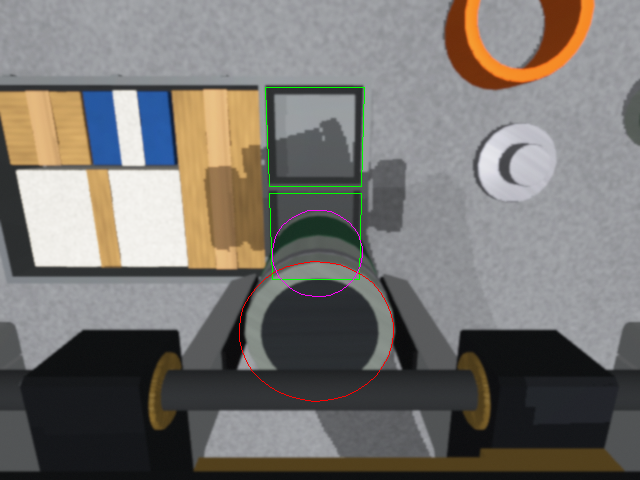

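The held tin's lid (centre about (319,331)) and the cell outlines match the prediction to about 1 mm. I'll lower it into the near cell.

{"op": "send_rows", "data": {"series": [{"grip":0.5,"xyz":[0,0,0.025],"roll":0},{"grip":0.5,"xyz":[0,0,0.02],"roll":0},{"grip":0.5,"xyz":[0,0,0.005],"roll":0},{"grip":0.5,"xyz":[0,0,0.01],"roll":0},{"grip":0.5,"xyz":[0,0,0.015],"roll":0},{"grip":0.5,"xyz":[0,0,0.015],"roll":0},{"grip":0.5,"xyz":[0,0,0.01],"roll":0},{"grip":0.5,"xyz":[0,0,0.005],"roll":0},{"grip":0.5,"xyz":[0,0,0.001],"roll":0},{"grip":0.5,"xyz":[0,0,0],"roll":0}]}}

```text
clock: 11.12
eef_pos: [522.2, 147.5, 75.2]
ee_rot: [-3.141, -0.001, -0.036]
ft_force: [0.7, 0.3, -3.8]
grip_width: 0.659
gripper_force: 30.0
```

Clear inside the cell with no side force. I'll ease it down to contact.

{"op": "send_rows", "data": {"series": [{"grip":0.5,"xyz":[0,0,0.001],"roll":0},{"grip":0.5,"xyz":[0,0,0.001],"roll":0},{"grip":0.5,"xyz":[0,0,0.0007],"roll":0},{"grip":0.5,"xyz":[0,0,0],"roll":0}]}}

```text
clock: 11.62
eef_pos: [522.5, 147.6, 74.7]
ee_rot: [-3.141, -0.002, -0.036]
ft_force: [-4.3, 0.0, 16.1]
grip_width: 0.653
gripper_force: 30.0
```

Contact on the floor. Releasing, rising, and moving to the third tin.

{"op": "send_rows", "data": {"series": [{"grip":0.5,"xyz":[0,0,-0.0015],"roll":0},{"grip":1,"xyz":[0,0,0],"roll":0},{"grip":1,"xyz":[0,0,0],"roll":0},{"grip":1,"xyz":[0,0,0],"roll":0},{"grip":1,"xyz":[0,0,-0.04],"roll":0},{"grip":1,"xyz":[0,0,-0.0412],"roll":0},{"grip":1,"xyz":[0.0162,0.052,0],"roll":0},{"grip":1,"xyz":[0.0162,0.052,0],"roll":0},{"grip":1,"xyz":[0.0162,0.052,0],"roll":0},{"grip":1,"xyz":[0.0163,0.052,0],"roll":0},{"grip":1,"xyz":[0.0163,0.052,0],"roll":0},{"grip":1,"xyz":[0.0163,0.0517,0],"roll":0}]}}

```text
clock: 13.12
eef_pos: [608.3, -169.3, 154.8]
ee_rot: [-3.141, -0.0, -0.036]
ft_force: [0.9, 1.3, 0.7]
grip_width: 1.002
gripper_force: 0.0
```

{"op": "send_rows", "data": {"series": [{"grip":1,"xyz":[0,0,0],"roll":0},{"grip":1,"xyz":[0,0,0],"roll":0}]}}

```text
clock: 13.38
eef_pos: [607.6, -166.7, 154.5]
ee_rot: [-3.14, 0.001, -0.036]
ft_force: [-0.8, 0.6, 0.3]
grip_width: 0.998
gripper_force: 0.0
```

Run:
```python
from h import *
d(607.9,-167.5,68)
s,im=look("w4");t=bot.get_image("top")[:,:,::-1]
g=cv2.cvtColor(im,cv2.COLOR_RGB2GRAY);m=cv2.morphologyEx((g<105).astype(np.uint8),cv2.MORPH_OPEN,np.ones((5,5)))
n,l,st,ce=cv2.connectedComponentsWithStats(m);x,y=proj((607.9,-167.5,110),"wrist").round().astype(int);k=l[y,x];print((x,y),ce[k],st[k],ray(ce[k],110,"wrist"))
v=np.hstack([cv2.resize(t[180:310,160:340],(540,390)),cv2.resize(im[:,:,::-1],(240,180))[:180].copy() if 0 else np.vstack([cv2.resize(im[:,:,::-1],(240,180)),np.zeros((210,240,3),np.uint8)])])
cv2.imwrite("pics/v4.png",v)
```

```text
pos [ 607.6 -166.7  154.5] rpy [-3.14e+00  1.00e-03 -3.60e-02] F [-0.78  0.56  0.33] grip 0.998 0.0 t 13.375
tool shift [ 0.3  0.8 86.5]
(np.int64(321), np.int64(265)) [318.20514557 262.59670503] [ 280  227   77   73 4431] [ 609.4848532  -165.69355447]
```

View pics/v4.png

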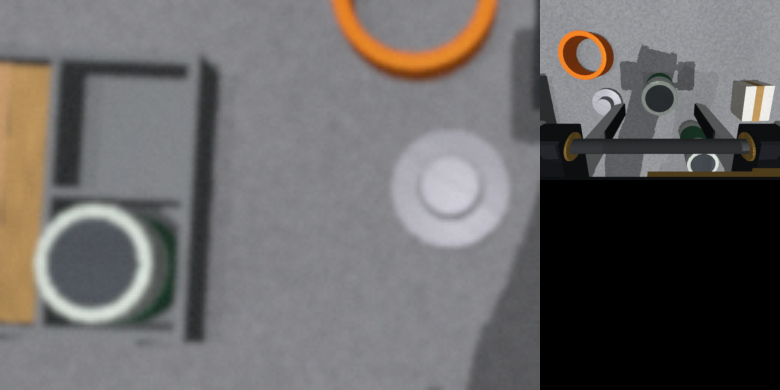

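The first tin stands in the near cell, and the flange and tape roll haven't moved. The third tin is centred between the fingers, so I'll grip and heft it.

{"op": "send_rows", "data": {"series": [{"grip":1,"xyz":[0.0005,0,0.045],"roll":0},{"grip":1,"xyz":[0,0,0.042],"roll":0},{"grip":1,"xyz":[0,0,0],"roll":0},{"grip":0.5,"xyz":[0,0,0],"roll":0},{"grip":0.5,"xyz":[0,0,0],"roll":0},{"grip":0.5,"xyz":[0,0,0],"roll":0},{"grip":0.5,"xyz":[0,0,0],"roll":0},{"grip":0.5,"xyz":[0,0,-0.02],"roll":0},{"grip":0.5,"xyz":[0,0,-0.04],"roll":0},{"grip":0.5,"xyz":[0,0,-0.04],"roll":0},{"grip":0.5,"xyz":[0,0,-0.02],"roll":0},{"grip":0.5,"xyz":[0,0,0],"roll":0}]}}

```text
clock: 14.98
eef_pos: [609.1, -168.0, 189.1]
ee_rot: [3.141, -0.002, -0.037]
ft_force: [-0.6, 0.1, -4.2]
grip_width: 0.658
gripper_force: 30.0
```

Run:
```python
from h import *
F=[]
for i in range(4): bot.get_image("top");F.append(bot.read_state()["ft_force"][2])
d(598,145,188); print(F)
```

```text
pos [ 607.3 -167.3  186.2] rpy [-3.141e+00  3.000e-03 -3.600e-02] F [-0.1  -0.01 -4.84] grip 0.66 30.0 t 15.175
tool shift [ -20.6 -311.8   -1.8]
[np.float64(-5.013081952500511), np.float64(-4.103306932596223), np.float64(-3.960058882172178), np.float64(-4.838835015122307)]
```

Light as well (about 4.3 N), which confirms the first tin as the full one. I'll carry this one to the far cell.

{"op": "send_rows", "data": {"series": [{"grip":0.5,"xyz":[-0.0015,-0.02,0],"roll":0},{"grip":0.5,"xyz":[-0.003,-0.04,0],"roll":0},{"grip":0.5,"xyz":[-0.0036,-0.055,0],"roll":0},{"grip":0.5,"xyz":[-0.004,-0.06,0],"roll":0},{"grip":0.5,"xyz":[-0.004,-0.06,0],"roll":0},{"grip":0.5,"xyz":[-0.003,-0.045,0],"roll":0},{"grip":0.5,"xyz":[-0.0025,-0.0319,0],"roll":0},{"grip":0.5,"xyz":[0,0,0],"roll":0},{"grip":0.5,"xyz":[0,0,0],"roll":0}]}}

```text
clock: 16.3
eef_pos: [597.6, 144.8, 187.5]
ee_rot: [3.141, 0.001, -0.036]
ft_force: [-0.2, -0.1, -4.3]
grip_width: 0.653
gripper_force: 30.0
```

Run:
```python
from h import *
d(598,145,75)
s,im=look("w5")
b=cv2.imread("pics/w5.png")
o=np.array([563.45,254.2]);a=-.03626;R=np.array([[np.cos(a),-np.sin(a)],[np.sin(a),np.cos(a)]])
sq=[[74.5,-144],[2.5,-144],[2.5,-72],[74.5,-72]]
q=np.array([proj([*(o+R@np.array(p)),65],"wrist") for p in sq]).round().astype(int);cv2.polylines(b,[q],True,(0,255,0),1)
p=s["eef_pos"];th=np.linspace(0,6.28,40)
for z,c in((p[2]-68+110,(0,0,255)),(p[2]-68,(255,0,255))):
    q=np.array([proj([p[0]+31*np.cos(t),p[1]+31*np.sin(t),z],"wrist") for t in th]).round().astype(int);cv2.polylines(b,[q],True,c,1)
cv2.imwrite("pics/w5o.png",b)
```

```text
pos [597.6 144.8 187.5] rpy [ 3.141e+00  1.000e-03 -3.600e-02] F [-0.23 -0.11 -4.29] grip 0.653 30.0 t 16.3
tool shift [  0.4  -0.2 112.5]
```

View pics/w5o.png

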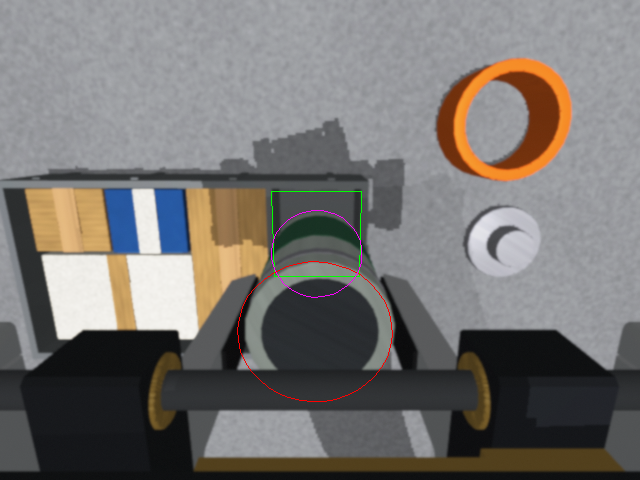

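Aligned: the green cell outline at (272–361, 191–276) lies on the visible cell to about 2 px. Lowering.

{"op": "send_rows", "data": {"series": [{"grip":0.5,"xyz":[0.0005,0,0.025],"roll":0},{"grip":0.5,"xyz":[0,0,0.025],"roll":0},{"grip":0.5,"xyz":[0,0,0.007],"roll":0},{"grip":0.5,"xyz":[0,0,0.01],"roll":0},{"grip":0.5,"xyz":[0,0,0.015],"roll":0},{"grip":0.5,"xyz":[0,0,0.015],"roll":0},{"grip":0.5,"xyz":[0,0,0.01],"roll":0},{"grip":0.5,"xyz":[0,0,0.005],"roll":0},{"grip":0.5,"xyz":[0,0,0.001],"roll":0},{"grip":0.5,"xyz":[0,0,0],"roll":0}]}}

```text
clock: 17.6
eef_pos: [599.1, 144.8, 75.2]
ee_rot: [-3.142, -0.001, -0.036]
ft_force: [-0.4, 0.6, -4.0]
grip_width: 0.659
gripper_force: 30.0
```

{"op": "send_rows", "data": {"series": [{"grip":0.5,"xyz":[0,0,0.001],"roll":0},{"grip":0.5,"xyz":[0,0,0.001],"roll":0},{"grip":0.5,"xyz":[0,0,0],"roll":0}]}}

```text
clock: 17.98
eef_pos: [599.4, 144.8, 74.9]
ee_rot: [-3.141, -0.002, -0.037]
ft_force: [-3.1, 0.3, 8.5]
grip_width: 0.656
gripper_force: 30.0
```

Seated. Releasing and heading back to the full tin.

{"op": "send_rows", "data": {"series": [{"grip":0.5,"xyz":[0,0,-0.0008],"roll":0},{"grip":1,"xyz":[0,0,0],"roll":0},{"grip":1,"xyz":[0,0,0],"roll":0},{"grip":1,"xyz":[0,0,0],"roll":0},{"grip":1,"xyz":[0,0,-0.04],"roll":0},{"grip":1,"xyz":[0,0,-0.0412],"roll":0},{"grip":1,"xyz":[-0.0159,0.0563,0],"roll":0},{"grip":1,"xyz":[-0.0159,0.0563,0],"roll":0},{"grip":1,"xyz":[-0.0159,0.0563,0],"roll":0},{"grip":1,"xyz":[-0.0159,0.0563,0],"roll":0},{"grip":1,"xyz":[-0.0159,0.0563,0],"roll":0}]}}

```text
clock: 19.35
eef_pos: [508.6, -135.4, 155.1]
ee_rot: [3.141, -0.001, -0.036]
ft_force: [0.6, -0.0, -0.6]
grip_width: 0.999
gripper_force: 0.0
```

{"op": "send_rows", "data": {"series": [{"grip":1,"xyz":[-0.0159,0.0563,0],"roll":0},{"grip":1,"xyz":[-0.0161,0.0565,0],"roll":0},{"grip":1,"xyz":[0,0,0],"roll":0},{"grip":1,"xyz":[0,0,0],"roll":0}]}}

```text
clock: 19.85
eef_pos: [473.1, -244.8, 154.9]
ee_rot: [-3.141, -0.0, -0.037]
ft_force: [0.3, -0.3, 0.0]
grip_width: 0.997
gripper_force: 0.0
```

Run:
```python
from h import *
d(472.8,-245,68)
s,im=look("w6");t=bot.get_image("top")[:,:,::-1]
cv2.imwrite("pics/v6.png",np.hstack([cv2.resize(t[180:310,160:340],(460,332)),np.vstack([cv2.resize(im[:,:,::-1],(320,240)),np.zeros((92,320,3),np.uint8)])]))
```

```text
pos [ 473.1 -244.8  154.9] rpy [-3.141 -0.    -0.037] F [ 0.29 -0.28  0.03] grip 0.997 0.0 t 19.85
tool shift [-0.3  0.3 86.9]
```

View pics/v6.png

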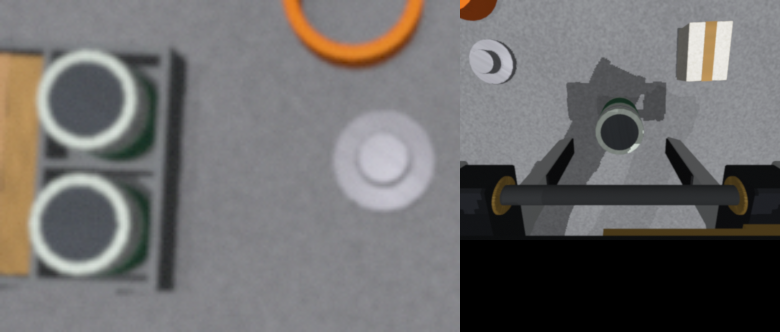

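Both light tins stand in their cells and the full tin is centred between the fingers. I'll grasp it and lift 25 cm.

{"op": "send_rows", "data": {"series": [{"grip":1,"xyz":[0,0,0.045],"roll":0},{"grip":1,"xyz":[0,0,0.042],"roll":0},{"grip":1,"xyz":[0,0,0],"roll":0},{"grip":0.5,"xyz":[0,0,0],"roll":0},{"grip":0.5,"xyz":[0,0,0],"roll":0},{"grip":0.5,"xyz":[0,0,0],"roll":0},{"grip":0.5,"xyz":[0,0,0],"roll":0},{"grip":0.5,"xyz":[0,0,-0.01],"roll":0},{"grip":0.5,"xyz":[0,0,-0.02],"roll":0},{"grip":0.5,"xyz":[0,0,-0.03],"roll":0},{"grip":0.5,"xyz":[0,0,-0.03],"roll":0}]}}

```text
clock: 21.32
eef_pos: [471.7, -244.8, 158.3]
ee_rot: [-3.141, 0.003, -0.037]
ft_force: [1.0, -0.2, -6.9]
grip_width: 0.656
gripper_force: 30.0
```

{"op": "send_rows", "data": {"series": [{"grip":0.5,"xyz":[0,0,-0.03],"roll":0},{"grip":0.5,"xyz":[0,0,-0.03],"roll":0},{"grip":0.5,"xyz":[0,0,-0.03],"roll":0},{"grip":0.5,"xyz":[0,0,-0.03],"roll":0},{"grip":0.5,"xyz":[0,0,-0.02],"roll":0},{"grip":0.5,"xyz":[0,0,-0.02],"roll":0},{"grip":0.5,"xyz":[0,0,-0.01],"roll":0},{"grip":0.5,"xyz":[0,0,0],"roll":0},{"grip":0.5,"xyz":[0,0,0],"roll":0},{"grip":0.5,"xyz":[0,0,0],"roll":0},{"grip":0.5,"xyz":[0,0,0],"roll":0},{"grip":0.5,"xyz":[0,0,0],"roll":0}]}}

```text
clock: 22.82
eef_pos: [472.9, -245.1, 327.8]
ee_rot: [-3.141, 0.0, -0.037]
ft_force: [-0.3, 1.4, -6.7]
grip_width: 0.657
gripper_force: 30.0
```

Run:
```python
from h import *
d(472.8,-245,325)
im=bot.get_image("scene");cv2.imwrite("pics/end.png",im[:,:,::-1])
d(472.8,-245,325)
```

```text
pos [ 472.9 -245.1  327.8] rpy [-3.141  0.    -0.037] F [-0.33  1.35 -6.74] grip 0.657 30.0 t 22.825
tool shift [-0.1 -0.1  2.8]
pos [ 473.  -245.1  327.9] rpy [-3.142  0.    -0.036] F [-0.    0.56 -7.28] grip 0.653 30.0 t 22.875
tool shift [-0.2 -0.1  2.9]
```

View pics/end.png

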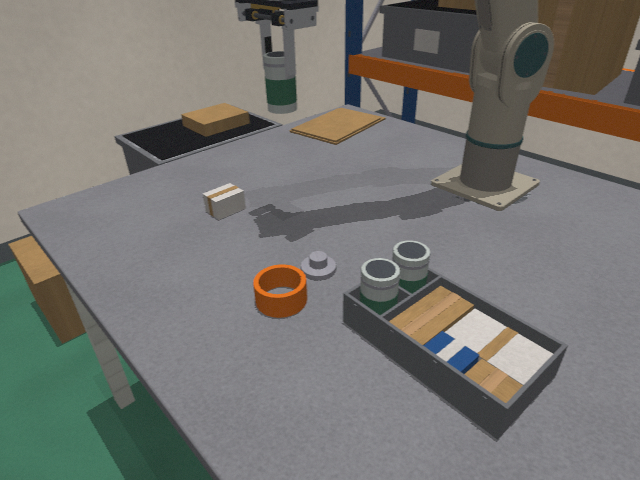

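The heavy tin hangs upright in the gripper at (280,85), its underside about 26 cm up. Both light tins stand in the tote at (380,282) and (410,260), and the bystanders are where they were.

```bash
python3 -c "
from bench import bot
print(bot.close_job())"
```

```text
the job is handed in; nothing more can be done
None
```

I handed in the job at about 23 s: both lighter tins (about 4 N each) stand upright in the two tote cells, and the heavy tin (about 7 N) is held still and upright with its underside about 26 cm above the bench.

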